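# Suction-press two giant dominoes with a separator, holding the dial at three

### The job

Two freshly faced giant dominoes are to be pressed together, and their faces must not touch: lay the orange separator sheet over the green domino on the press bed so that it covers it, then set the cream domino on the sheet, lengthways the same and edges lined up with the green one, and let go of it; set both down, do not drop them. Then turn the red spring-return dial clockwise past its first two notches to the third (three red dots) and hold it there against the spring: the program finishes while the gripper is still holding the dial on the third notch. Leave the green domino where it lies and do not shift the other things on the table.

Things in the scene. Friction and masses are not known exactly. Their poses are not given: they have to be found in the camera images.
- press: Fixed suction press. Base plate 180 (x) x 360 (y) x 20 mm, origin at the centre of its underside on the table. On it, at y = -100 mm, stands the aluminium bed block 110 (x) x 34 (y) mm, its top 50 mm above the table; at y = +110 mm the black control box 130 (x) x 120 (y) mm, its top 60 mm above the table, with the red dial on top. Position and yaw vary.
- bed_top (a point): Centre of the bed block's top face, 50 mm above the table; same axes as the press.
- lower_domino: Loose domino already on the bed: plywood with a green face and cream pips, 100 (x) x 50 (y) x 18 mm, 65 g. Origin at the centre of its underside, z up, x along its length. It overhangs the bed block by 8 mm on each long side; the base plate is 30 mm below its underside.
- sheet: Loose orange rigid plastic separator sheet, 124 (x) x 62 (y) x 5 mm, about 45 g. Origin at the centre of its underside, x along its length. It starts lying flat on a 35 mm high plywood block (100 x 34 mm, lengthwise under it), overhanging that by 14 mm on each long side, so it can be gripped across its 62 mm width from above.
- upper_domino: Loose domino to go on top: plywood with a cream face and black pips, 100 (x) x 50 (y) x 18 mm, about 65 g. Origin at the centre of its underside, x along its length. It starts lying flat on a 35 mm high plywood block (80 x 34 mm), overhanging it by 8 mm on each long side; grip it across its 50 mm width. Either end may point either way.
- sheet_stand: Fixed plywood block under the sheet, 100 (x) x 34 (y) x 35 mm, origin at the centre of its underside. The two blocks may be swapped.
- tile_stand: Fixed plywood block under the cream domino, 80 (x) x 34 (y) x 35 mm, origin at the centre of its underside.
- dial (a joint): Angle of the red dial in rad: 0 released, growing as it turns clockwise seen from above; notches (felt as clicks) at 0.4, 0.8 and 1.2, end stop at 1.5. The return spring pulls back with about 0.06 N m at 0, 0.17 at 0.8 and 0.22 at 1.2; passing a notch adds about 0.06 N m. It springs back to 0 from everywhere when let go. One, two yellow and three red dots mark the notches.
- dial_grip (a point): Point to grip, on the dial's upright turning axis, 88 mm above the table, in the middle of the dial's red bar: 60 mm long along this point's x, 14 mm wide along y, from 70 to 104 mm above the table, on a grey disc 60 mm across. A white line on the bar points to this point's -x; at dial angle 0 the bar lies along the press's x. The point turns with the dial (its yaw falls as the dial angle grows).
- glue: Bystander: white glue bottle with an orange cap, 48 mm across, 130 mm tall. Origin at the centre of its underside.
- mug: Bystander: blue mug, 80 mm across, 90 mm tall. Origin at the centre of its underside.
- jar: Bystander: glass jar with a steel lid, 68 mm across, 80 mm tall. Origin at the centre of its underside.
- dumbbell: Bystander: small black dumbbell lying on its side, 170 mm long, 68 mm thick. Origin at the centre of its underside.
- tape: Bystander: blue roll of tape lying flat, 80 mm across, 24 mm tall. Origin at the centre of its underside.
- pawn: Bystander: red game pawn, 32 mm across, 55 mm tall. Origin at the centre of its underside.
- die: Bystander: white die, 26 mm cube. Origin at the centre of its underside.
Things that resemble listed ones, but are neither listed nor needed, are in the scene too. What is shaped like the upper_domino but blue or yellow is not meant. Several things have the shape of the sheet; the one meant has the colours described above.

How it is judged (in metres and radians):
On the way, in this order (a step that is already met when the one before it is completed fails the run):
1. the sheet lies flat on the green domino, covering it, and is let go (x of sheet in the frame of lower_domino between -0.014 and 0.014 m and y of sheet in the frame of lower_domino between -0.008 and 0.008 m and z of sheet in the frame of lower_domino between 0.015 and 0.021 m and angle between the x axis of sheet and the x axis of lower_domino, either way round below 0.14 rad and contact force between the fingers and sheet below 0.1 N), for 0.2 s.
2. the cream domino lies on the sheet in line with the green one, and is let go (x of upper_domino in the frame of lower_domino between -0.01 and 0.01 m and y of upper_domino in the frame of lower_domino between -0.008 and 0.008 m and z of upper_domino in the frame of lower_domino between 0.02 and 0.026 m and angle between the x axis of upper_domino and the x axis of lower_domino, either way round below 0.14 rad and angle between upper_domino's own z axis and vertical below 0.06 rad and contact force between the fingers and upper_domino below 0.1 N), for 0.2 s.
3. the dial is on its third notch (value of joint dial between 1.05 and 1.35 rad), for 0.3 s.
At the end, for the whole second after the job is handed in: Green domino still on the bed (15 mm); sheet flat on it (14 mm along, 8 mm across, 0.14 rad), cream domino flat on the sheet over the green one (10 mm along, 8 mm across, 0.14 rad), both untouched and at rest; the gripper still holds the dial (over 1 N) still at notch three (1.2 +/- 0.15 rad) (all of step 1 and all of step 2 and all of step 3 and horizontal distance between lower_domino and bed_top below 0.015 m and z of lower_domino in the frame of bed_top between -0.003 and 0.003 m and angle between the x axis of lower_domino and the x axis of bed_top, either way round below 0.2 rad and velocity of joint dial between -0.1 and 0.1 rad/s and contact force between the fingers and dial above 1 N and contact force between the arm and upper_domino below 0.1 N and contact force between the arm and sheet below 0.1 N and linear speed of each of upper_domino, sheet below 0.02 m/s); the arm keeps its last pose, push and grip.
It fails at once if the two dominoes touch one another (contact force between upper_domino and lower_domino above 0.3 N).
It fails at once if the green domino is moved more than 20 mm (distance of lower_domino from where it was at the start of the episode above 0.02 m).
It fails at once if the sheet or the cream domino is dropped ((linear speed of sheet above 0.6 m/s and contact force between the fingers and sheet below 0.05 N) or (linear speed of upper_domino above 0.6 m/s and contact force between the fingers and upper_domino below 0.05 N)).
It fails at once if a bystander is shifted more than 25 mm (distance of any of glue, mug, jar, dumbbell, tape, pawn, die from where it was at the start of the episode above 0.025 m).
It also fails if it takes over 66 s, if anything falls off the work surface, if the arm or the gripper's body presses on something with over 40 N, if the wrist force passes 120 N, or if a joint passes its speed limit or range.

### The arm

A 6-joint arm with a two-finger parallel gripper is mounted at the origin on the work surface. World frame = base frame: x ahead of the robot, y to its left, z up, the work surface at z = 0. Lengths are in mm, angles in rad, forces in N, time in s.
With the tool pointing down it reaches from about 400 to 925 mm from the base axis. Payload 12.5 kg.
Tool frame: the origin (TCP) lies midway between the tips of the shut fingers; the grasp point (between the pads) lies 19 mm behind it (env.tcp_to_grasp is the distance from the TCP to the grasp point, in mm); z points along the fingers, y is the line along which they close (so a half turn about z gives the same grasp; the last joint's range is limited). The gripper opens to 95 mm and grips with 3 to 60 N. Pads are 20 mm wide; open, the fingers measure 119 mm over their backs; the gripper's body (75 mm by 180 mm) begins 59 mm behind the grasp point.
Start: joints at [-1.345, 0.491, 1.559, -0, 1.092, -0.106], TCP at [203.614, -590.921, 214.661] pointing down, gripper open.
Joint ranges: [-3.1, 3.1], [-0.84, 2.19], [0.05, 2.79], [-1.13, 4.28], [0.06, 2.93], [-2.69, 2.69]. Speed limits (rad/s): [2.22, 2.22, 2.79, 3.14, 3.14, 3.14].

### API

Orientations are given as [roll, pitch, yaw] about the fixed x, y, z axes, in that order (R = Rz(yaw) Ry(pitch) Rx(roll)).
In Python, from cell import env gives the robot as it stands. The module is installed in compiled form; this text tells all that it offers.
- The arm moves only by the tool step_arm, never from a script. Its argument "plan" is a list that holds one entry, the list of rows, each a list of 5 numbers: the shift along the tool's x, y, z in mm, then the turn about the tool's z in degrees, then the opening, from -1 (shut) to 1 (fully open). A call has 1 to 8 rows; each row is the pose to reach, as a shift and turn from the pose commanded when the call began, along the tool's axes at that moment; what a row does not reach only later rows make up. A row lasts 1/12 s, in which the tool goes at most 41.7 mm and 7.16 degrees, less where a joint would pass 70% of its speed; a pose out of reach is approached as far as the arm can. A call with a gripper value outside its range is refused whole. The fingers move at their own pace and stop on an object; the grip force is fixed at half the most. Time passes only in rows, so rows that repeat a pose let the fingers close. It gives the time, the measured TCP pose, the force, the opening and the grip force at its end, in the units of the state.
- env.state(): the state, without advancing time (a new reading comes with each control period).
- env.read_camera(name): name is "scene" or "side" or "wrist"; returns the picture (420x560x3 uint8, blue, green, red); there is no depth.
- env.get_calibration(name): a dict with "K" (3x3 intrinsics, pixels), "extrinsics" (4x4, takes a point from world to camera coordinates). Camera axes: x right, y up, looking along -z (the intrinsics and any distortion apply to the point x, -y, -z); pixel columns grow to the right and rows downward; lengths in mm; the calibration is good to about 2 mm. A picture is of the moment at which its call begins: read the wrist's pose just before it. get_calibration takes no time and is no camera call; for the wrist camera it gives the pose at the moment of the call.
- env.job_done(): hands the job in; it is judged then, once.
The state is a dict: "t": time; "joints": joint angles; "qvel": joint speeds; "tau": joint torques, N m; "eef_pos": TCP position; "tcp_rot": TCP orientation; "ft_force": force on the tool from outside, world axes, zero at the start; "moment": the same for the moment, N m; "opening": opening from 0.0 (shut) to 1.0 (fully open); "grip_force": force on a finger pad.
Only numpy, scipy, OpenCV 4.12 (cv2) and the standard library are available. Lean on these libraries where they do the work, as an engineer would, in place of code of your own. Each camera call takes 0.05 s, during which the arm holds its last target. There are 200 camera calls.

## Working session

There is one attempt and no reset: what is moved stays moved. The work goes in short steps, Python scripts to look and compute and a tool call to move; the robot and the scene stay as the last step left them, time stands still between calls to the robot, and variables do not carry over. Pictures are saved under pics/ and viewed, at most 12 in all, crops included, and the job is handed in when it is done.

Besides the shell and the picture viewer there is one more tool, called after "Request:" as name([rows], argument=value, ...), one row to a line, values as JSON. step_arm: Moves the arm, as the interface text tells. Its arguments: {"type":"object","properties":{"plan":{"type":"array"}},"required":["plan"]}

```bash
mkdir -p pics; cat > h.py <<'E'
import numpy as np, cv2
from cell import env
def cal(n):
    c=env.get_calibration(n); return np.array(c["K"]),np.array(c["extrinsics"]),c
def ray(n,px,z,c=None):
    K,E,_=c or cal(n)
    out=[]
    for (u,v) in px:
        d=np.linalg.inv(K)@[u,v,1]; d=np.array([d[0],-d[1],-d[2]])
        R=E[:3,:3];o=-R.T@E[:3,3];w=R.T@d
        s=(z-o[2])/w[2];out.append((o+s*w)[:2])
    return np.array(out)
def proj(n,P,c=None):
    K,E,_=c or cal(n)
    p=E[:3,:3]@np.array(P)+E[:3,3];p=K@[p[0],-p[1],-p[2]];return p[:2]/p[2]
E
python3 - <<'E'
from h import *
a=env.read_camera("scene");b=env.read_camera("side")
cv2.imwrite("pics/scene.png",a);cv2.imwrite("pics/side.png",b)
for n in("scene","side","wrist"):
    K,E,c=cal(n);print(n,c.keys(),K.round(1).tolist(),(-E[:3,:3].T@E[:3,3]).round())
print(env.state()); print(env.tcp_to_grasp)
E
```

```text
scene dict_keys(['K', 'extrinsics']) [[484.6, 0.0, 281.0], [0.0, 484.6, 199.9], [0.0, 0.0, 1.0]] [1384.  429.  777.]
side dict_keys(['K', 'extrinsics']) [[427.1, 0.0, 286.0], [0.0, 427.1, 205.9], [0.0, 0.0, 1.0]] [ 13. 584. 857.]
wrist dict_keys(['K', 'extrinsics']) [[368.5, 0.0, 282.5], [0.0, 368.5, 212.4], [0.0, 0.0, 1.0]] [ 270. -568.  383.]
{'t': 0.1, 'joints': array([-1.34458964e+00,  4.91491048e-01,  1.55937420e+00, -2.26693127e-05,
        1.09167574e+00, -1.05587098e-01]), 'qvel': array([-0.00022142, -0.00144876, -0.00108818,  0.0003649 ,  0.00146927,
       -0.00106383]), 'tau': array([ 2.81986540e-03, -6.13623905e+01, -2.58604127e+01,  6.94116438e-02,
        4.70617425e-02, -6.86133808e-05]), 'eef_pos': array([ 203.56557188, -590.70618943,  214.13022068]), 'tcp_rot': array([-3.14064748e+00, -7.99513370e-05,  3.31804203e-01]), 'ft_force': array([-0.05638518, -0.51827731, -0.00693267]), 'moment': array([0.00494296, 0.01134692, 0.05142186]), 'grip_force': 0.0, 'opening': 1.0005878022405352}
18.8
```

View pics/scene.png

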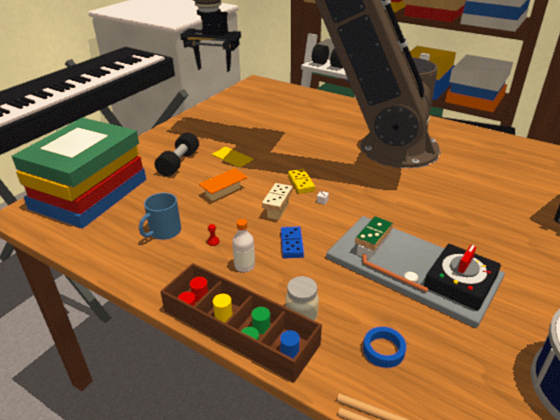

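View pics/side.png

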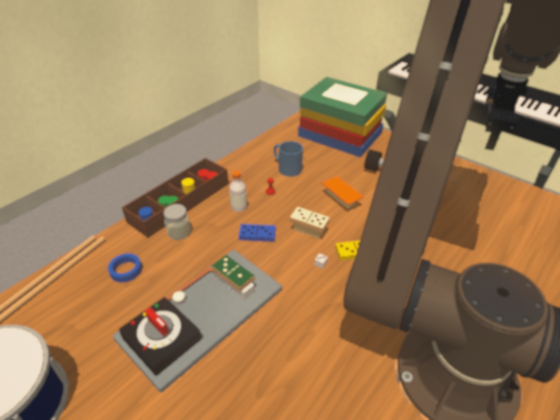

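The scene view shows the orange sheet at (222,182), the cream domino at (278,195), the green domino at (375,233) and the dial at (466,262). The side view shows the same things at (342,192), (310,220), (233,272) and (157,322). Next I'll enlarge both.

```bash
python3 - <<'E'
from h import *
a=cv2.imread("pics/scene.png");b=cv2.imread("pics/side.png")
A=cv2.resize(a[150:250,190:310],None,fx=4,fy=4,interpolation=3)   # 480x400
B=cv2.resize(a[210:310,320:510],None,fx=4,fy=4,interpolation=3)   # 760x400
cv2.imwrite("pics/c2.png",B)
# colour masks
h=cv2.cvtColor(a,cv2.COLOR_BGR2HSV)
def blob(m,box):
    x0,y0,x1,y1=box;k=np.zeros(m.shape,np.uint8);k[y0:y1,x0:x1]=m[y0:y1,x0:x1]
    c=max(cv2.findContours(k,0,2)[0],key=cv2.contourArea)
    return cv2.approxPolyDP(c,3,True)[:,0].tolist(),cv2.contourArea(c)
p,ar=blob(cv2.inRange(h,(5,200,180),(14,255,255)),(190,160,255,210));print("sheet",p,ar)
print(ray("scene",p,40).round())
p,ar=blob(cv2.inRange(h,(15,20,150),(35,130,255)),(255,175,297,225));print("cream",p,ar);print(ray("scene",p,53).round())
p,ar=blob(cv2.inRange(h,(45,80,20),(90,255,255)),(345,205,400,260));print("green",p,ar);print(ray("scene",p,68).round())
cv2.imwrite("pics/c1.png",A)
E
```

```text
sheet [[247, 177], [232, 168], [198, 183], [214, 192]] 522.5
[[ 461. -283.]
 [ 444. -349.]
 [ 558. -380.]
 [ 570. -314.]]
cream [[275, 183], [262, 202], [280, 206], [292, 186]] 392.0
[[ 462. -187.]
 [ 555. -166.]
 [ 545. -117.]
 [ 450. -140.]]
green [[391, 223], [374, 217], [357, 237], [374, 243]] 459.0
[[481. 155.]
 [480. 111.]
 [571. 109.]
 [570. 150.]]
```

View pics/c2.png

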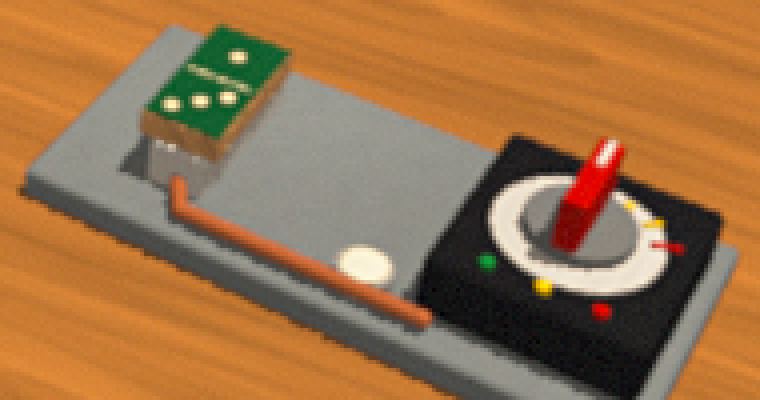

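View pics/c1.png

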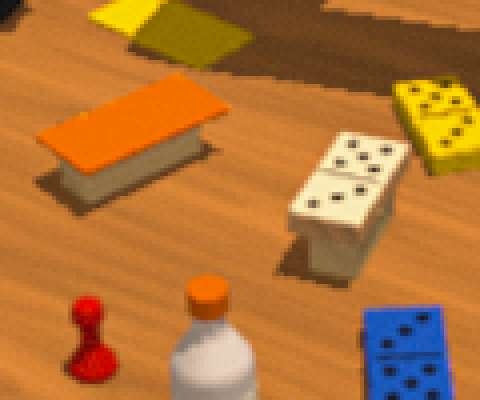

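The crops show all four targets clearly and no clutter around the grasps. The corner sizes fit the given dimensions:

| Thing | Centre (mm) | Yaw |
|---|---|---|
| Sheet | (508,-331) | -15° |
| Cream domino | (503,-152) | +13° |
| Green domino | (525,131) | -2° |

Next I'll move over the sheet and look with the wrist camera.

Request:
step_arm([
  [[372,-146,0,34,1],[372,-146,0,34,1],[372,-146,0,34,1],[372,-146,0,34,1],[372,-146,0,34,1],[372,-146,0,34,1],[372,-146,0,34,1],[372,-146,0,34,1]],
])

```text
t: 0.77
eef_pos: [454.0, -377.0, 214.5]
tcp_rot: [-3.141, 0.0, -0.262]
ft_force: [0.7, -0.7, 0.4]
opening: 1.0
grip_force: 0.0
```

```bash
cat >> h.py <<'E'
def go(x,y,z,yawdeg):
    "shift/turn from present pose to a TCP goal; tool assumed to point down"
    s=env.state();p=s["eef_pos"];a=s["tcp_rot"][2];d=np.array([x,y,z])-p
    t=(np.degrees(a)-yawdeg+90)%180-90
    print("at",p.round(1),np.degrees(s["tcp_rot"]).round(2),"t",round(s["t"],2),"-> row",[round(float(v),1) for v in (d[0]*np.cos(a)+d[1]*np.sin(a),d[0]*np.sin(a)-d[1]*np.cos(a),-d[2],t)])
def rect(img,lo,hi,z,c,near=None,amin=300):
    h=cv2.cvtColor(img,cv2.COLOR_BGR2HSV);m=cv2.morphologyEx(cv2.inRange(h,lo,hi),cv2.MORPH_CLOSE,np.ones((9,9)))
    for k in cv2.findContours(m,0,2)[0]:
        if cv2.contourArea(k)<amin: continue
        w=ray("wrist",k[:,0].astype(float),z,c).astype(np.float32)
        (cx,cy),(w1,h1),_=r=cv2.minAreaRect(w);b=cv2.boxPoints(r);e=[b[1]-b[0],b[2]-b[1]]
        L=max(e,key=np.linalg.norm);yaw=(np.degrees(np.arctan2(L[1],L[0]))+90)%180-90
        print("rect c",round(cx,1),round(cy,1),"size",round(w1,1),round(h1,1),"yaw",round(float(yaw),1),"px",k[:,0].mean(0).round())
E
python3 - <<'E'
from h import *
go(508,-331,214,-15)
E
```

```text
at [ 454.  -377.   214.5] [-1.7999e+02  2.0000e-02 -1.5000e+01] t 0.77 -> row [40.3, -58.4, 0.5, 0.0]
```

Request:
step_arm([
  [[40,-58,20,0,1],[40,-58,20,0,1],[40,-58,20,0,1],[40,-58,20,0,1]],
])

```text
t: 1.1
eef_pos: [507.1, -331.6, 193.8]
tcp_rot: [-3.141, 0.001, -0.259]
ft_force: [-0.7, -0.3, 0.7]
opening: 0.999
grip_force: 0.0
```

```bash
python3 - <<'E'
from h import *
c=cal("wrist");a=env.read_camera("wrist");cv2.imwrite("pics/w1.png",a)
rect(a,(4,180,120),(15,255,255),40,c)
go(508,-331,214,-15)
E
```

```text
rect c 507.6 -331.4 size 60.6 122.7 yaw -16.2 px [279. 220.]
at [ 506.5 -332.6  194.3] [-1.7999e+02  5.0000e-02 -1.4910e+01] t 1.15 -> row [1.1, -2.0, -19.7, 0.1]
```

View pics/w1.png

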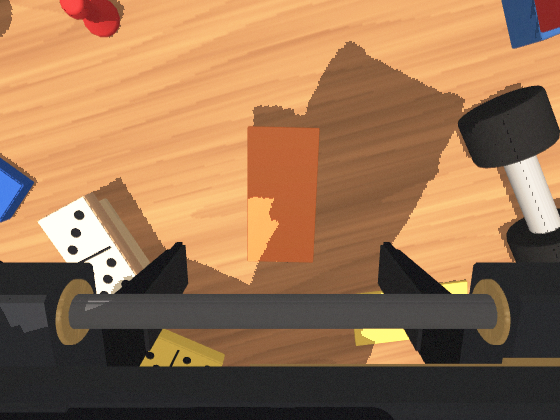

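The wrist picture shows the sheet at columns 247–319, rows 126–262, measured at (507.6,-331.4) with yaw -16.2°. That agrees with the scene camera. Descending.

Request:
step_arm([
  [[1,-1,41,1,1],[1,-1,82,1.2,1],[1,-1,120,1.2,1],[1,-1,140,1.2,1],[1,-1,155,1.2,1],[1,-1,164,1.2,1],[1,-1,169,1.2,1],[1,-1,169,1.2,1]],
])

```text
t: 1.82
eef_pos: [507.1, -332.9, 25.4]
tcp_rot: [-3.142, 0.0, -0.284]
ft_force: [-0.2, 0.0, 0.5]
opening: 1.0
grip_force: 0.0
```

```bash
python3 - <<'E'
from h import *
go(507.6,-331.4,25,-16.2)
E
```

```text
at [ 507.1 -332.9   25.4] [-1.800e+02  2.000e-02 -1.625e+01] t 1.82 -> row [0.0, -1.6, 0.4, -0.0]
```

Request:
step_arm([
  [[0,-1,0,0,0.5],[0,-1,0,0,0.3],[0,-1,0,0,-1],[0,-1,0,0,-1],[0,-1,0,0,-1],[0,-1,0,0,-1],[0,-1,0,0,-1],[0,-1,0,0,-1]],
])

```text
t: 2.48
eef_pos: [508.1, -331.4, 26.0]
tcp_rot: [3.141, -0.0, -0.283]
ft_force: [-0.8, 0.7, 3.8]
opening: 0.645
grip_force: 30.0
```

Opening 0.645 is 61 mm at 30 N, so the sheet is held. I'll lift it and go to a pose that sees both dominoes.

Request:
step_arm([
  [[0,0,-15,0,-1],[0,0,-40,0,-1],[0,0,-75,0,-1],[0,0,-110,0,-1],[0,0,-140,0,-1],[0,0,-150,0,-1],[-12,-31,-150,0,-1],[-25,-62,-150,0,-1]],
])

```text
t: 3.15
eef_pos: [501.0, -265.0, 175.6]
tcp_rot: [3.141, -0.001, -0.285]
ft_force: [-0.2, 1.4, -0.4]
opening: 0.648
grip_force: 30.0
```

Request:
step_arm([
  [[-94,-248,0,-14,-1],[-94,-248,0,-14,-1],[-94,-248,0,-14,-1],[-94,-248,0,-14,-1],[-94,-248,0,-14,-1],[-94,-248,0,-14,-1],[-94,-248,0,-14,-1],[-94,-248,0,-14,-1]],
])

```text
t: 3.82
eef_pos: [479.2, 2.6, 175.2]
tcp_rot: [-3.141, 0.001, -0.034]
ft_force: [0.3, -0.7, -0.2]
opening: 0.649
grip_force: 30.0
```

```bash
python3 - <<'E'
from h import *
go(525,131,175,-2)
c=cal("wrist");a=env.read_camera("wrist");cv2.imwrite("pics/w2.png",a)
print("green");rect(a,(45,80,20),(90,255,255),68,c)
print("cream");rect(a,(10,0,170),(40,90,255),53,c)
print("sheet");rect(a,(4,180,120),(15,255,255),185,c)
print(env.state()["opening"],env.state()["grip_force"])
E
```

```text
at [479.2   2.6 175.2] [-1.7998e+02  6.0000e-02 -1.9800e+00] t 3.82 -> row [41.4, -129.9, 0.2, 0.0]
green
rect c 523.1 131.1 size 48.0 97.2 yaw -2.6 px [104. 158.]
cream
rect c 502.0 -152.2 size 98.8 48.7 yaw 12.5 px [472. 167.]
rect c 525.1 142.0 size 184.7 159.2 yaw 86.0 px [119. 105.]
sheet
rect c 439.7 -7.6 size 39.9 19.2 yaw 88.0 px [296. 349.]
rect c 504.5 1.5 size 62.7 71.2 yaw -2.0 px [282. 202.]
0.6486508280025227 30.00002682209015
```

View pics/w2.png

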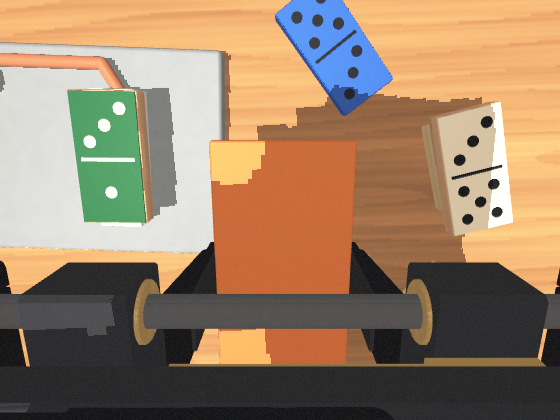

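The green domino is at columns 68–146, rows 88–222, giving (523,131) with yaw -2.6°. The cream domino is around (472,167), giving (502,-152) with yaw 12.5°. The sheet sits straight in the gripper, about 2 mm back along x. Going over the green domino and down.

Request:
step_arm([
  [[10,-32,0,0.6,-1],[21,-65,0,0.6,-1],[31,-98,0,0.6,-1],[41,-130,0,0.6,-1],[41,-130,30,0.6,-1],[41,-130,65,0.6,-1],[41,-130,90,0.6,-1],[41,-130,100,0.6,-1]],
])

```text
t: 4.53
eef_pos: [524.9, 126.6, 72.1]
tcp_rot: [3.141, 0.005, -0.05]
ft_force: [0.4, 0.4, -0.2]
opening: 0.645
grip_force: 30.0
```

```bash
python3 - <<'E'
from h import *
go(525,131.3,58.8,-2.6)
E
```

```text
at [524.9 126.6  72.1] [179.94   0.28  -2.84] t 4.53 -> row [-0.1, -4.7, 13.3, -0.2]
```

Request:
step_arm([
  [[0,0,2,0,-1],[0,0,2,0,-1],[0,0,2,0,-1]],
])

```text
t: 4.78
eef_pos: [526.9, 127.4, 74.7]
tcp_rot: [-3.141, -0.002, -0.049]
ft_force: [0.4, 0.4, 0.3]
opening: 0.648
grip_force: 30.0
```

```bash
python3 - <<'E'
from h import *
go(525,131.3,58.8,-2.6)
E
```

```text
at [526.9 127.4  74.7] [-1.7999e+02 -1.0000e-01 -2.8300e+00] t 4.78 -> row [-2.1, -3.8, 15.9, -0.2]
```

Request:
step_arm([
  [[-2,-4,4,0,-1],[-2,-4,8,0,-1],[-2,-4,11,0,-1],[-2,-4,13,0,-1],[-2,-4,14,0,-1],[-2,-4,14,0,-1],[-2,-4,14,0,-1]],
])

```text
t: 5.37
eef_pos: [524.2, 132.0, 59.6]
tcp_rot: [3.141, 0.0, -0.049]
ft_force: [0.7, 0.1, 0.1]
opening: 0.648
grip_force: 30.0
```

```bash
python3 - <<'E'
from h import *
go(525,131.3,58.8,-2.6)
c=cal("wrist");a=env.read_camera("wrist");cv2.imwrite("pics/w3.png",a)
rect(a,(4,180,120),(15,255,255),73,c)
E
```

```text
at [524.2 132.   59.6] [179.99   0.    -2.79] t 5.37 -> row [0.8, 0.7, 0.8, -0.2]
rect c 486.8 117.2 size 28.4 18.7 yaw 87.2 px [308. 348.]
rect c 550.5 130.5 size 61.3 69.6 yaw -2.8 px [279. 228.]
```

Request:
step_arm([
  [[0,0,0.5,0,-1],[0,0,1,0,-1],[0,0,1,0,-1]],
])

```text
t: 5.67
eef_pos: [524.3, 132.0, 59.0]
tcp_rot: [-3.142, -0.0, -0.049]
ft_force: [-2.2, -0.2, 3.9]
opening: 0.647
grip_force: 30.0
```

Request:
step_arm([
  [[0,0,0.7,0,-1],[0,0,1,0,-1],[0,0,1,0,-1]],
])

```text
t: 5.92
eef_pos: [524.3, 132.0, 58.9]
tcp_rot: [-3.142, -0.001, -0.049]
ft_force: [-4.2, -1.2, 17.5]
opening: 0.643
grip_force: 30.0
```

Contact at 17 N. I'll ease up a little and then open.

Request:
step_arm([
  [[0,0,-0.7,0,-1],[0,0,-0.7,0,0.4],[0,0,-0.7,0,0.5],[0,0,-0.7,0,0.7],[0,0,-0.7,0,0.8],[0,0,-0.7,0,0.9],[0,0,-0.7,0,0.9]],
])

```text
t: 6.5
eef_pos: [524.2, 132.0, 58.2]
tcp_rot: [3.141, 0.0, -0.049]
ft_force: [-0.1, 0.6, 0.4]
opening: 0.937
grip_force: 0.0
```

Request:
step_arm([
  [[0,0,-8,0,0.9],[0,0,-25,0,0.9],[0,0,-60,0,0.9],[0,0,-100,0,0.9],[-20,20,-115,0,1],[-40,50,-115,0,1],[-42,80,-115,0,1],[-42,80,-115,0,1]],
])

```text
t: 7.17
eef_pos: [477.2, 51.2, 174.5]
tcp_rot: [3.141, -0.001, -0.05]
ft_force: [2.0, 0.1, -0.4]
opening: 0.998
grip_force: 0.0
```

```bash
python3 - <<'E'
from h import *
c=cal("wrist");a=env.read_camera("wrist");cv2.imwrite("pics/w4.png",a)
print("sheet");rect(a,(4,180,120),(15,255,255),73,c)
print("cream");rect(a,(10,0,170),(40,90,255),53,c)
go(502,-152.2,180,12.5)
E
```

```text
sheet
cream
rect c 501.3 -149.2 size 98.9 45.0 yaw 11.6 px [525. 160.]
rect c 526.5 168.7 size 227.6 159.1 yaw 86.0 px [110. 153.]
at [478.1  52.6 174.3] [ 1.7999e+02 -7.0000e-02 -2.9500e+00] t 7.22 -> row [34.4, 203.3, -5.7, -15.4]
```

View pics/w4.png

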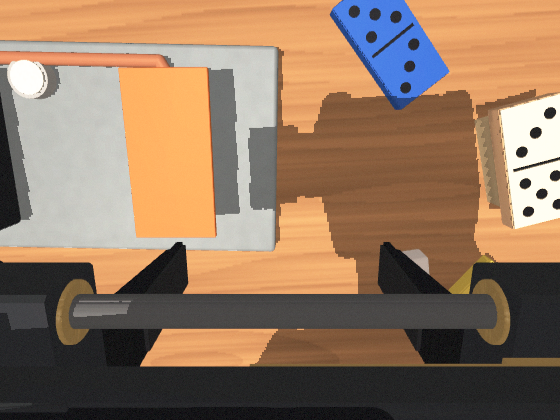

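The sheet lies on the green domino at pixels (119,67) to (216,237). I'll check its pose from the corners and check the die's clearance.

```bash
python3 - <<'E'
from h import *
c=cal("wrist")
w=ray("wrist",[(119,67),(207,68),(216,236),(134,237)],73,c).astype(np.float32);print(w.round(),cv2.minAreaRect(w),w.mean(0))
print("die",ray("scene",[(322,196)],20).round(),ray("side",[(320,260)],20).round())
E
```

```text
[[587. 159.]
 [583.  99.]
 [462. 104.]
 [465. 168.]] ((523.950927734375, 132.28431701660156), (63.26521301269531, 122.90264129638672), 86.47506713867188) [524.3324  132.54117]
die [[406. -70.]] [[400. -65.]]
```

Request:
step_arm([
  [[34,203,-5,-15.4,0.6],[34,203,-5,-15.4,0.6],[34,203,-5,-15.4,0.6],[34,203,-5,-15.4,0.6],[34,203,-5,-15.4,0.6],[34,203,-5,-15.4,0.6],[34,203,-5,-15.4,0.6],[34,203,-5,-15.4,0.6]],
])

```text
t: 7.88
eef_pos: [502.5, -149.7, 178.2]
tcp_rot: [-3.141, 0.0, 0.219]
ft_force: [-0.1, 0.1, -0.1]
opening: 0.799
grip_force: 0.0
```

```bash
python3 - <<'E'
from h import *
go(502,-152.2,39.5,12.5)
c=cal("wrist");a=env.read_camera("wrist");cv2.imwrite("pics/w5.png",a)
rect(a,(10,0,150),(40,90,255),53,c)
E
```

```text
at [ 502.5 -149.7  178.2] [-1.7997e+02  3.0000e-02  1.2560e+01] t 7.88 -> row [-1.0, 2.4, 138.7, 0.1]
rect c 519.9 -322.2 size 31.1 80.4 yaw -14.7 px [494. 217.]
rect c 502.0 -152.6 size 98.0 48.3 yaw 12.5 px [288. 204.]
rect c 524.1 53.6 size 165.0 49.7 yaw 1.6 px [ 36. 103.]
```

View pics/w5.png

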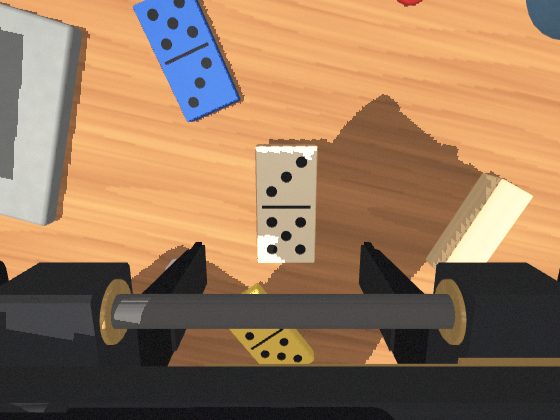

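The cream domino is at columns 257–317, rows 146–262, giving (502,-152.5) with yaw 12.5°, and both fingers are clear. The sheet measures (524,132). Descending.

Request:
step_arm([
  [[-1,2.5,40,0,0.6],[-1,2.5,80,0,0.6],[-1,2.5,110,0,0.6],[-1,2.5,128,0,0.6],[-1,2.5,135,0,0.6],[-1,2.5,138,0,0.6],[-1,2.5,138,0,0.6]],
])

```text
t: 8.52
eef_pos: [502.3, -152.0, 40.6]
tcp_rot: [3.142, 0.0, 0.221]
ft_force: [0.3, -0.8, 0.1]
opening: 0.801
grip_force: 0.0
```

```bash
python3 - <<'E'
from h import *
go(502,-152.4,40,12.5)
E
```

```text
at [ 502.3 -152.    40.6] [180.     0.    12.69] t 8.52 -> row [-0.4, 0.3, 0.6, 0.2]
```

Request:
step_arm([
  [[0,0,0.5,0,0.3],[0,0,0.5,0,-1],[0,0,0.5,0,-1],[0,0,0.5,0,-1],[0,0,0.5,0,-1],[0,0,0.5,0,-1],[0,0,0.5,0,-1]],
])

```text
t: 9.1
eef_pos: [502.2, -153.1, 40.4]
tcp_rot: [3.141, -0.001, 0.22]
ft_force: [-1.3, 0.5, 7.0]
opening: 0.525
grip_force: 30.0
```

Request:
step_arm([
  [[0,0,-10,0,-1],[0,0,-30,0,-1],[0,0,-60,0,-1],[0,0,-90,0,-1],[0,0,-110,0,-1],[0,0,-120,0,-1],[0,0,-120,0,-1]],
])

```text
t: 9.68
eef_pos: [502.7, -153.2, 162.1]
tcp_rot: [3.139, -0.003, 0.22]
ft_force: [0.5, 0.0, -1.0]
opening: 0.525
grip_force: 30.0
```

```bash
python3 - <<'E'
from h import *
go(523.3,132,160,-2.7)
c=cal("wrist");a=env.read_camera("wrist");cv2.imwrite("pics/w6.png",a)
z=env.state()["eef_pos"][2]+13
h=cv2.cvtColor(a,cv2.COLOR_BGR2HSV);m=cv2.inRange(h,(8,0,110),(40,110,255));m[280:]=0
m=cv2.morphologyEx(m,cv2.MORPH_CLOSE,np.ones((11,11)))
for k in cv2.findContours(m,0,2)[0]:
    if cv2.contourArea(k)>1000: print(cv2.boundingRect(k),ray("wrist",cv2.boxPoints(cv2.minAreaRect(k)),z,c).round(1).tolist())
E
```

```text
at [ 502.7 -153.2  162.1] [179.86  -0.18  12.61] t 9.68 -> row [82.4, -273.8, 2.1, 15.3]
(430, 176, 111, 98) [[523.7, -217.9], [570.5, -230.5], [561.7, -256.4], [513.2, -245.3]]
(226, 153, 114, 127) [[551.6, -117.8], [562.0, -164.7], [505.9, -179.5], [494.5, -128.3]]
(0, 0, 67, 231) [[590.0, -22.5], [595.5, -47.2], [502.3, -54.2], [495.9, -25.5]]
```

View pics/w6.png

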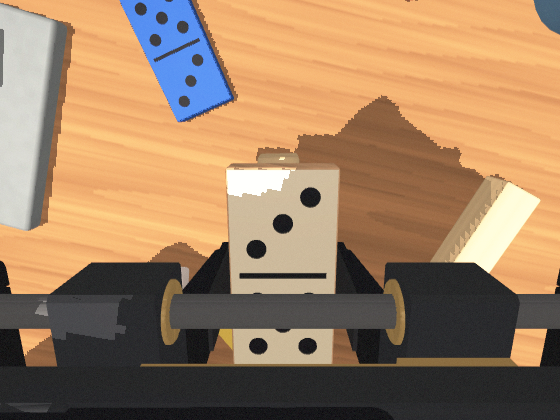

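The cream domino is held square and centred at columns 227–339. Carrying it over the sheet.

Request:
step_arm([
  [[82.4,-273.8,2,15.3,-1],[82.4,-273.8,2,15.3,-1],[82.4,-273.8,2,15.3,-1],[82.4,-273.8,2,15.3,-1],[82.4,-273.8,2,15.3,-1],[82.4,-273.8,2,15.3,-1],[82.4,-273.8,2,15.3,-1],[82.4,-273.8,2,15.3,-1]],
])

```text
t: 10.4
eef_pos: [521.8, 137.7, 156.0]
tcp_rot: [-3.141, 0.002, -0.043]
ft_force: [-0.8, -0.7, -0.4]
opening: 0.522
grip_force: 30.0
```

Request:
step_arm([
  [[0,0,10,0,-1],[0,0,30,0,-1],[0,0,50,0,-1],[0,0,60,0,-1],[0,0,60,0,-1],[0,0,60,0,-1]],
])

```text
t: 10.9
eef_pos: [522.4, 131.3, 97.0]
tcp_rot: [3.141, 0.002, -0.048]
ft_force: [0.9, 0.2, 0.3]
opening: 0.523
grip_force: 30.0
```

```bash
python3 - <<'E'
from h import *
go(523.3,131.8,78.5,-2.7)
E
```

```text
at [522.4 131.3  97. ] [ 1.7997e+02  1.1000e-01 -2.7600e+00] t 10.9 -> row [0.9, -0.5, 18.5, -0.1]
```

Request:
step_arm([
  [[0.5,-0.5,6,0,-1],[0.5,-0.5,11,0,-1],[0.5,-0.5,15,0,-1],[0.5,-0.5,17,0,-1],[0.5,-0.5,17.5,0,-1],[0.5,-0.5,17.5,0,-1],[0.5,-0.5,17.5,0,-1]],
])

```text
t: 11.48
eef_pos: [523.3, 132.8, 80.5]
tcp_rot: [3.142, -0.0, -0.047]
ft_force: [-0.6, -0.5, -0.7]
opening: 0.523
grip_force: 30.0
```

Request:
step_arm([
  [[0,0,0.4,0,-1],[0,0,0.8,0,-1],[0,0,0.8,0,-1]],
])

```text
t: 11.73
eef_pos: [523.2, 132.8, 79.5]
tcp_rot: [3.142, -0.0, -0.047]
ft_force: [-0.4, 0.5, -1.0]
opening: 0.522
grip_force: 30.0
```

Request:
step_arm([
  [[0,0,0.5,0,-1],[0,0,1,0,-1],[0,0,1,0,-1]],
])

```text
t: 11.98
eef_pos: [523.2, 132.8, 78.5]
tcp_rot: [3.141, -0.0, -0.047]
ft_force: [1.2, 0.4, -0.1]
opening: 0.526
grip_force: 30.0
```

Request:
step_arm([
  [[0,0,0.5,0,-1],[0,0,0.8,0,-1],[0,0,0.8,0,-1]],
])

```text
t: 12.23
eef_pos: [523.2, 132.8, 78.4]
tcp_rot: [3.142, -0.0, -0.047]
ft_force: [-2.7, -0.1, 9.3]
opening: 0.523
grip_force: 30.0
```

It's in contact at 9 N with the bar level. Letting go.

Request:
step_arm([
  [[0,0,-0.5,0,-1],[0,0,-0.5,0,0.1],[0,0,-0.5,0,0.2],[0,0,-0.5,0,0.3],[0,0,-0.5,0,0.4],[0,0,-0.5,0,0.4],[0,0,-0.5,0,0.4]],
])

```text
t: 12.82
eef_pos: [523.2, 132.7, 78.1]
tcp_rot: [3.141, 0.0, -0.047]
ft_force: [0.4, 0.5, 0.2]
opening: 0.697
grip_force: 0.0
```

Request:
step_arm([
  [[0,0,-3,0,0.4],[0,0,-10,0,0.4],[0,0,-30,0,0.4],[0,0,-65,0,0.4],[0,0,-100,0,0.4],[0,0,-120,0,0.4],[-10,-30,-120,-7,0.4],[-10,-60,-120,-14,0.4]],
])

```text
t: 13.48
eef_pos: [515.6, 193.1, 200.6]
tcp_rot: [-3.142, -0.003, 0.2]
ft_force: [0.9, -0.6, -0.3]
opening: 0.703
grip_force: 0.0
```

Request:
step_arm([
  [[10,-40,0,-7,0.4],[20,-80,0,-14,0.4],[30,-110,0,-21,0.4],[30,-110,0,-28,0.4],[30,-110,0,-35,0.4],[30,-110,0,-42,0.4],[30,-110,0,-49,0.4],[30,-110,0,-56,0.4]],
])

```text
t: 14.15
eef_pos: [523.7, 307.0, 198.8]
tcp_rot: [3.141, -0.0, 1.181]
ft_force: [0.3, 0.0, 0.1]
opening: 0.704
grip_force: 0.0
```

Request:
step_arm([
  [[0,0,0,-7,0.4],[0,0,0,-14,0.4],[0,0,0,-21,0.4],[0,0,0,-28,0.4],[0,0,0,-35,0.4],[0,0,0,-42,0.4],[0,0,0,-49,0.4],[0,0,0,-56,0.4]],
])

```text
t: 14.82
eef_pos: [523.8, 306.9, 198.9]
tcp_rot: [3.141, 0.0, 2.158]
ft_force: [1.1, 0.7, 0.5]
opening: 0.701
grip_force: 0.0
```

Request:
step_arm([
  [[0,0,0,-7,0.4],[0,0,0,-14,0.4],[0,0,0,-21,0.4],[0,0,0,-28,0.4],[0,0,0,-35,0.4],[0,0,0,-42,0.4],[0,0,0,-49,0.4],[0,0,0,-54,0.4]],
])

```text
t: 15.48
eef_pos: [523.8, 306.9, 198.9]
tcp_rot: [3.142, 0.0, 3.101]
ft_force: [-0.4, 0.6, 0.8]
opening: 0.696
grip_force: 0.0
```

```bash
python3 - <<'E'
from h import *
go(533,341,190,177.3)
print(env.state()["joints"].round(2))
c=cal("wrist");a=env.read_camera("wrist");cv2.imwrite("pics/w7.png",a)
h=cv2.cvtColor(a,cv2.COLOR_BGR2HSV);m=cv2.inRange(h,(0,150,120),(5,255,255))|cv2.inRange(h,(174,150,120),(180,255,255))
for k in cv2.findContours(m,0,2)[0]:
    if cv2.contourArea(k)>150: print(cv2.boundingRect(k),cv2.minAreaRect(ray("wrist",k[:,0].astype(float),104,c).astype(np.float32)))
E
```

```text
at [523.8 306.9 198.9] [1.8000e+02 2.0000e-02 1.7769e+02] t 15.48 -> row [-7.9, 34.5, 8.9, 0.4]
[ 0.42  0.48  1.62 -0.    1.04 -1.11]
(318, 181, 26, 83) ((531.498779296875, 341.9696044921875), (16.961774826049805, 63.83374786376953), 86.08567810058594)
```

View pics/w7.png

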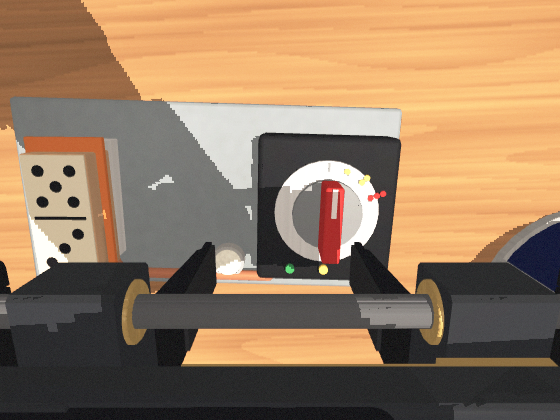

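The red bar is at columns 318–344, rows 181–264, giving about (532,342.5) with its line pointing to -x. The stack at the left looks aligned: cream on orange. Moving onto the dial.

Request:
step_arm([
  [[-7,36,0,0.5,0],[-7,36,10,0.5,0],[-7,36,50,0.5,0],[-7,36,85,0.5,0],[-7,36,108,0.5,0],[-7,36,119,0.5,0],[-7,36,124,0.5,0],[-7,36,124,0.5,0]],
])

```text
t: 16.2
eef_pos: [532.6, 342.5, 74.1]
tcp_rot: [-3.141, -0.0, 3.085]
ft_force: [-0.3, -0.2, -0.2]
opening: 0.499
grip_force: 0.0
```

```bash
python3 - <<'E'
from h import *
go(532,342.5,74,177)
E
```

```text
at [532.6 342.5  74.1] [-1.7998e+02 -2.0000e-02  1.7676e+02] t 16.2 -> row [0.6, -0.1, 0.1, -0.2]
```

Request:
step_arm([
  [[0,0,0,0,-1],[0,0,0,0,-1],[0,0,0,0,-1],[0,0,0,0,-1],[0,0,0,0,-1],[0,0,0,0,-1],[0,0,0,0,-1],[0,0,0,0,-1]],
])

```text
t: 16.87
eef_pos: [532.9, 344.1, 74.9]
tcp_rot: [3.139, 0.002, 3.085]
ft_force: [0.1, 9.8, 0.4]
opening: 0.147
grip_force: 30.0
```

```bash
python3 - <<'E'
from h import *
s=env.state();print({k:s[k] for k in("ft_force","moment","opening","grip_force")});go(532,342.5,74,177)
E
```

```text
{'ft_force': array([0.09107984, 9.7625307 , 0.40900458]), 'moment': array([ 1.67135154, -0.01709924, -0.40385623]), 'opening': 0.14690232392651362, 'grip_force': 29.952618777751923}
at [532.9 344.1  74.9] [1.7984e+02 9.0000e-02 1.7676e+02] t 16.87 -> row [0.8, -1.6, 0.9, -0.2]
```

The dial is gripped. I'll centre the tool and start turning clockwise.

Request:
step_arm([
  [[0,1.5,0,4,-1],[0,1.5,0,9,-1],[0,1.5,0,14,-1],[0,1.5,0,19,-1],[0,1.5,0,24,-1],[0,1.5,0,29,-1],[0,1.5,0,34,-1],[0,1.5,0,34,-1]],
])

```text
t: 17.53
eef_pos: [533.2, 345.4, 74.8]
tcp_rot: [3.138, 0.001, 2.487]
ft_force: [0.5, 7.7, -0.4]
opening: 0.148
grip_force: 30.0
```

```bash
python3 - <<'E'
from h import *
s=env.state();print({k:s[k] for k in("ft_force","moment","opening","grip_force")});go(532,342.5,74,177)
E
```

```text
{'ft_force': array([ 0.53585192,  7.70265629, -0.3841491 ]), 'moment': array([ 1.33654711, -0.27549508,  0.18936205]), 'opening': 0.14815884245027788, 'grip_force': 29.994555115699768}
at [533.2 345.4  74.8] [1.7982e+02 3.0000e-02 1.4251e+02] t 17.53 -> row [-0.8, -3.0, 0.8, -34.5]
```

Request:
step_arm([
  [[0.6,0.8,0,5,-1],[0.6,0.8,0,10,-1],[0.6,0.8,0,15,-1],[0.6,0.8,0,20,-1],[0.6,0.8,0,25,-1],[0.6,0.8,0,30,-1],[0.6,0.8,0,35,-1],[0.6,0.8,0,35,-1]],
])

```text
t: 18.2
eef_pos: [534.3, 346.2, 74.9]
tcp_rot: [3.137, -0.001, 1.876]
ft_force: [6.4, 6.7, -2.4]
opening: 0.148
grip_force: 30.0
```

```bash
python3 - <<'E'
from h import *
s=env.state();print({k:s[k] for k in("ft_force","moment","opening","grip_force")});go(532,342.5,74,108)
a=env.read_camera("wrist");b=env.read_camera("scene")
o=np.hstack([cv2.resize(a,(400,300)),cv2.resize(b[190:310,330:490],(400,300),interpolation=3)]);cv2.imwrite("pics/w8.png",o)
E
```

```text
{'ft_force': array([ 6.39677458,  6.74543364, -2.37881269]), 'moment': array([ 0.97529654, -1.14152581,  0.20036393]), 'opening': 0.14773554330632613, 'grip_force': 30.006769001483917}
at [534.3 346.2  74.9] [ 1.7972e+02 -6.0000e-02  1.0751e+02] t 18.2 -> row [-2.8, -3.3, 0.9, -0.5]
```

View pics/w8.png

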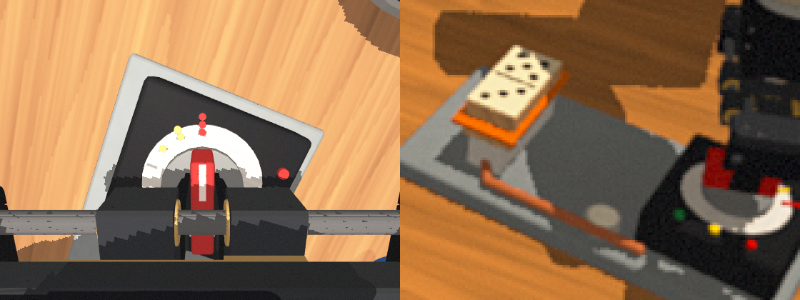

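The picture shows the bar's white line (203,185) pointing straight at the three red dots (203,123), and the stack sitting flat and aligned. I'll hold for a moment and hand in.

Request:
step_arm([
  [[0,0,0,0,-1],[0,0,0,0,-1],[0,0,0,0,-1],[0,0,0,0,-1],[0,0,0,0,-1],[0,0,0,0,-1]],
])

```text
t: 18.8
eef_pos: [534.3, 346.2, 74.8]
tcp_rot: [3.137, -0.001, 1.882]
ft_force: [5.8, 6.4, -2.8]
opening: 0.146
grip_force: 30.0
```

```bash
python3 -c "
from cell import env
print(env.state()['tcp_rot'],env.state()['grip_force']);print(env.job_done())"
```

```text
[ 3.13676608e+00 -9.64963291e-04  1.88195960e+00] 30.003823041915894
the job is handed in; nothing more can be done
None
```

I laid the orange sheet over the green domino, set the cream domino on it lined up with the green one and let it go, then handed the job in at 18.8 s with the gripper still holding the dial on the third notch; the hand-in call gave no verdict.

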